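Fit the drive knob and inspect it under the loupe

ROBOT

A 7-joint arm with a two-finger parallel gripper is mounted at the origin on a cart in front of the work surface, level with it; the furniture and walls round the work are solid. World frame = base frame: x ahead of the robot, y to its left, z up, the work surface at z = 0. Lengths are in m, angles in rad, forces in N, time in s.
With the tool pointing down it reaches from about 0.425 to 0.925 m from the base axis. Payload 6.8 kg.
Tool frame: the origin (TCP) lies on the centre line of the jaws, within the pads' length; the fingertips stand 8 mm ahead of it and the grasp point (between the pads) lies 11 mm behind it (bot.tips_ahead is the distance from the TCP to the fingertips, in m); z points along the fingers, y is the line along which they close (so a half turn about z gives the same grasp; the last joint's range is limited). The gripper opens to 85 mm and grips with 20 to 120 N. Pads are 22 mm wide; open, the fingers measure 114 mm over their backs; the gripper's body (76 mm by 85 mm) begins 54 mm behind the grasp point. The pads swing forward as they close: fully open they stand 13 mm farther back than shut.
Start: joints at [-1.376, 0.477, 0.022, 1.555, -0.011, 1.109, -0.083], TCP at [0.201, 0.644, 0.239] pointing down, gripper open.
Joint ranges: [-2.96, 2.96], [-0.34, 2.1], [-1.41, 1.46], [0.24, 2.44], [-1.37, 4.51], [0.17, 1.92], [-2.96, 2.96]. Speed limits (rad/s): [2.39, 2.39, 3.14, 3.14, 3.14, 3.14, 3.14].

INTERFACE

Orientations are given as a unit quaternion [w, x, y, z].
In Python, from station import bot gives the robot as it stands.
- The arm moves only by the tool send_rows, never from a script. Its argument "deltas" is text: rows parted by semicolons, each of 4 numbers parted by spaces: the shift along the tool's x, y, z in m, then the turn about the tool's z in degrees. In form: x y z spin; .... A call has 1 to 5 rows; each row is the pose to reach, as a shift and turn from the pose commanded when the call began, along the tool's axes at that moment; what a row does not reach only later rows make up. A row lasts 1/10 s, in which the tool goes at most 50 mm and 8.59 degrees, less where a joint would pass 70% of its speed; a pose out of reach is approached as far as the arm can. A call with a gripper value outside its range is refused whole. "claw" is the opening, from 0 (shut) to 1 (fully open), set as the call begins (left out, the last holds). The fingers move at their own pace and stop on an object; "force" is the grip in N (left out, the last holds). Time passes only in rows, so rows that repeat a pose let the fingers close. It gives the time, the measured TCP pose, the force, the opening and the grip force at its end, in the units of the state.
- bot.get_obs(): the state, without advancing time (a new reading comes with each control period).
- bot.read_camera(name): name is "scene" or "top" or "wrist"; returns a dict with "img" (384x512x3 uint8, red, green, blue), "depth" (384x512 float32, m along the optical axis (not along the pixel's ray), 0 where there is no reading), "fx", "fy", "cx", "cy" (pixels), "camera_from_world" (4x4, takes a point from world to camera coordinates). Camera axes: x right, y up, looking along -z (the intrinsics and any distortion apply to the point x, -y, -z); pixel columns grow to the right and rows downward; lengths in m; the calibration is good to about 2 mm. The wrist camera is an equidistant fisheye: a pixel r from the principal point sees the ray r / f radians off the axis. A picture is of the moment at which its call begins.
- bot.hand_in(): hands the job in; it is judged then, once.
Trained networks look in a picture, given as the dict that the camera call returned (one of the last four; its "shot" number tells which), for a name from the list of things; names that differ only in an ending like _2 or _b are one class to them, and where a whole thing is asked for, a point or a joint stands for the part that bears it (a point fixed in the world has none). Each returns a list of dicts, best first, with "confidence" (0 to 1); they miss things now and then, are a little off and sometimes report something else, mostly with a low value. They report only what shows in the picture. A call takes as long as a camera call.
- bot.masks_of(picture, query): "mask" (384x512 bool, what is visible of it).
- bot.landmark_of(picture, query): "xyz" ([x, y, z] in m, in world coordinates, good to about 4 mm: a listed point, or the origin of a listed thing).
The state is a dict: "t": time; "q": joint angles; "joint_vel": joint speeds; "joint_torque": joint torques, N m; "eef_pos": TCP position; "tool_rot": TCP orientation; "contact_force": force on the tool from outside, world axes, zero at the start; "torque": the same for the moment, N m; "gripper_width": opening from 0.0 (shut) to 1.0 (fully open); "grasp_force": force on a finger pad.
Only numpy, scipy, OpenCV 4.12 (cv2) and the standard library are available. Lean on these libraries where they do the work, as an engineer would, in place of code of your own. Each camera call takes 0.05 s, during which the arm holds its last target. There are 200 camera calls.

TASK

Fit the yellow wing knob squarely onto the square shaft of the grey drive unit, fully home, and let go of it. Then pick up the loupe and hold its lens level and centred over the fitted knob, at the focal height marked by the orange collar on the post, so that the shaft end can be inspected. Finish while still holding the loupe still there in the gripper, touching neither knob nor drive with it, and leave the collar and the other things on the table where they are.

Things in the scene. Friction and masses are not known exactly. Their poses are not given: they have to be found in the camera images.
- drive: grey drive unit, fixed to the table, housing 80 (x) x 156 (y) mm, flat top 30 mm above the table; origin under the middle of the housing, z up. On its top, 50 mm from the middle toward its own -y, stands the square steel shaft; 50 mm toward its own +y stands a thin dark post, 8 mm thick, whose top is 130 mm above the table, with the orange collar on it
- shaft_base (a point): foot of the steel shaft, on its axis at the housing's top face (30 mm above the table); axes as the drive's. The shaft is fixed and does not turn, is 12 mm square with its sides along the drive's x and y, stands 20 mm high, and its last 5 mm taper to 7 mm square
- focus_mark (a point): middle of the orange collar (20 mm across, 8 mm high) on the post, 100 mm from the shaft axis; its height, 85 to 115 mm above the table, is set differently each time and is the focal height at which the middle of the lens's thickness shall be held. It is held on the post by friction (about 5 N)
- knob: yellow wing knob, loose, upright on the table, 60 g: hub 32 x 32 mm, 24 mm high, two wings along its x, 12 mm thick, 74 mm overall, 8.5 to 22.5 mm above its underside. Origin at the underside's centre, z up. A 14.5 mm square through hole, sides along its x and y, fits the shaft in any quarter turn; fully home the underside lies on the housing top. Grasp the hub across its y (32 mm)
- loupe: black reading loupe lying flat and loose on the table, about 80 g: handle with flat sides 70 mm long (x), 16 mm wide (y), 20 mm high, a short steel neck, then a round lens frame 56 mm across and 10 mm thick. Origin under the handle at the place to grip it, close to its centre of mass; x points along the handle to the lens, z up. The handle reaches from 39 mm behind the origin to 31 mm ahead of it
- lens (a point): centre of the loupe's lens, at the middle of its thickness: 70 mm ahead of the loupe's origin along its x and 5 mm above its underside; axes as the loupe's
- stapler: blue stapler, 32 x 125 x 54 mm high, long along its y; origin under its middle. Not part of the job, leave it alone
- tape_roll: beige roll of tape lying flat, 73 mm across, 18 mm high; origin under its middle. Not part of the job, leave it alone
- label_roll: white roll of labels lying on the table, about 64 x 59 mm, 35 mm high; origin under its middle. Not part of the job, leave it alone
- marker: red and white marker pen, 128 mm long along its y, 18 mm thick; origin under its middle. Not part of the job, leave it alone
- timer: white kitchen timer with blue buttons, 60 x 64 x 20 mm high; origin under its middle. Not part of the job, leave it alone
- pen_2: blue pen near the table's front edge, 128 mm long along its y, 12 mm thick; origin under its middle. Not part of the job, leave it alone

How it is judged:
By the outcome, as a careful person would: the job done as asked, in the order asked, and still so for the second after the job is handed in, while the arm keeps its last pose, push and grip.
It also fails if it takes over 72 s, if anything falls off the work surface, if the arm or the gripper's body presses on something with over 40 N, if the wrist force passes 120 N, or if a joint passes its speed limit or range.

## Working session

There is one attempt and no reset: what is moved stays moved. The work goes in short steps, Python scripts to look and compute and a tool call to move; the robot and the scene stay as the last step left them, time stands still between calls to the robot, and variables do not carry over. Pictures are saved under pics/ and viewed, at most 10 in all, crops included, and the job is handed in when it is done.

Besides the shell and the picture viewer there is one more tool, called after "Request:" as name(argument=value, ...) on one line, values as JSON. send_rows: Moves the arm, as the interface text tells. Its arguments: {"type":"object","properties":{"deltas":{"type":"string"},"claw":{"type":"number"},"force":{"type":"number"}},"required":["deltas"]}

```bash
mkdir -p pics; cat > h.py <<'E'
import numpy as np, cv2
from station import bot
def save(p,n): cv2.imwrite(f'pics/{n}.png',cv2.cvtColor(p['img'],cv2.COLOR_RGB2BGR))
def cloud(p,mask):
    # world points of masked depth pixels (pinhole cams)
    v,u=np.nonzero(mask&(p['depth']>0)); d=p['depth'][v,u]
    c=np.stack([(u-p['cx'])/p['fx']*d,-(v-p['cy'])/p['fy']*d,-d,np.ones_like(d)])
    return (np.linalg.inv(p['camera_from_world'])@c)[:3].T
E
cat > a.py <<'E'
from h import *
o=bot.get_obs(); print(o['eef_pos'],o['tool_rot'],o['gripper_width'],bot.tips_ahead)
for cam in ['scene','top']:
    p=bot.read_camera(cam); save(p,cam+'0')
    for q in ['knob','loupe','lens','drive','shaft_base','focus_mark']:
        L=bot.landmark_of(p,q)[:2]
        print(cam,q,[(np.round(l['xyz'],4).tolist(),round(l['confidence'],2)) for l in L])
    for q in ['knob','loupe','drive']:
        M=bot.masks_of(p,q)
        if M:
            P=cloud(p,M[0]['mask']); P=P[P[:,2]>0.004]
            r=cv2.minAreaRect(P[:,:2].astype(np.float32)*1000)
            print(cam,q,len(P),M[0]['confidence'],np.round(r[0],1),np.round(r[1],1),round(r[2],1),np.round(np.percentile(P[:,2],[5,50,98]),4))
E
python3 a.py
```

```text
[0.20109126 0.64373789 0.23832854] [-9.01493421e-05  1.50796886e-01  9.88564352e-01 -9.01551574e-04] 0.9991348687721012 0.008
scene knob [([0.4484, 0.2434, -0.0028], 0.63)]
scene loupe [([0.4298, -0.2382, 0.0014], 0.8)]
scene lens [([0.5017, -0.245, 0.0068], 0.65)]
scene drive [([0.5715, 0.0082, 0.0019], 0.65)]
scene shaft_base [([0.5647, -0.0365, 0.03], 0.68)]
scene focus_mark [([0.449, 0.2447, -0.0029], 0.6), ([0.5771, 0.0575, 0.0846], 0.46)]
scene knob 175 0.6 [445.9 240.4] [73.9 34.4] 28.7 [0.0071 0.0212 0.026 ]
scene loupe 660 0.71 [ 460.6 -247.4] [132.6  56.1] 5.2 [0.0049 0.0092 0.0215]
scene drive 1435 0.65 [569.5   8.7] [159.4  81.7] 85.4 [0.0111 0.0297 0.1008]
top knob [([0.4404, 0.2424, 0.0005], 0.78)]
top loupe [([0.4336, -0.2357, -0.0029], 0.84)]
top lens [([0.5013, -0.2421, 0.006], 0.74)]
top drive [([0.5717, 0.014, -0.0011], 0.73), ([0.5217, -0.3558, -0.0027], 0.59)]
top shaft_base [([0.5704, -0.0381, 0.0314], 0.59)]
top focus_mark []
top knob 240 0.83 [444.5 242. ] [70.4 33.1] 29.3 [0.0111 0.0227 0.0301]
top loupe 553 0.93 [ 461.6 -246.4] [131.8  56.1] 5.5 [0.0048 0.0103 0.025 ]
top drive 1869 0.97 [570.4  11.1] [156.   79.9] 85.8 [0.0263 0.0306 0.0923]
```

View pics/scene0.png

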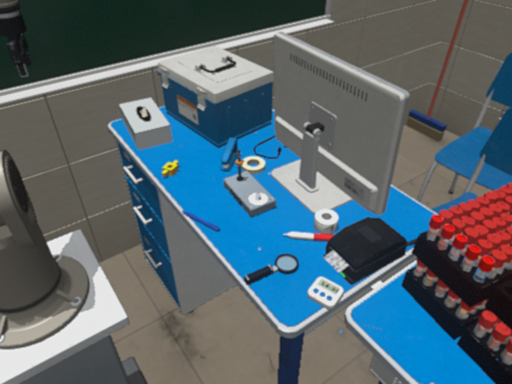

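View pics/top0.png

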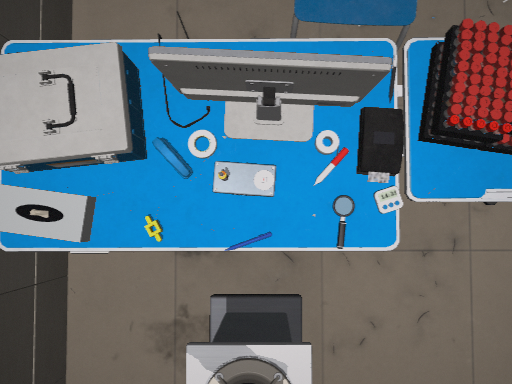

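The scene view shows the knob at (170,168), the drive at (250,195) with its collar post at (240,165), and the loupe at (270,267). The top view shows the knob at (153,228), the post at (223,174), the shaft at (263,180), and the lens at (343,206) with its handle toward the robot. I'll move over the knob next.

```bash
cat >> h.py <<'E'
from scipy.spatial.transform import Rotation as Rn
def R(): 
    q=bot.get_obs()['tool_rot']; return Rn.from_quat([q[1],q[2],q[3],q[0]]).as_matrix()
def go(target,ydeg=None):
    # shift in tool axes + spin to bring tool y to world angle ydeg (mod 180)
    o=bot.get_obs(); m=R(); d=m.T@(np.array(target)-o['eef_pos'])
    a=np.degrees(np.arctan2(m[1,1],m[0,1]))
    s=0 if ydeg is None else -((ydeg-a+90)%180-90)
    print('t',round(o['t'],2),'pos',np.round(o['eef_pos'],4),'yang',round(a,2),'tilt',np.round(m[:,2],3),'SHIFT',np.round(d,4),'SPIN',round(s,2),'q7',round(o['q'][6],2),'w',round(o['gripper_width'],3),'F',np.round(o['contact_force'],1))
E
python3 -c "
from h import *
go([.445,.242,.2],119.3)"
```

```text
t 1.0 pos [0.2013 0.6443 0.2393] yang 72.65 tilt [-0.  0. -1.] SHIFT [-0.3526 -0.3113  0.0393] SPIN -46.65 q7 -0.08 w 1.001 F [ 0.  -0.3 -0.9]
```

Request:
send_rows(deltas="-0.035 -0.031 0.004 -5;-0.07 -0.062 0.008 -10;-0.105 -0.093 0.012 -15;-0.14 -0.124 0.016 -20;-0.175 -0.155 0.02 -25", claw=1)

```text
t: 1.5
eef_pos: [0.3229, 0.4426, 0.2194]
tool_rot: [0.0, -0.069, 0.998, 0.0]
contact_force: [0.8, 1.5, 0.5]
gripper_width: 0.999
grasp_force: 0.0
```

```bash
python3 -c "
from h import *
go([.445,.242,.2],119.3)"
```

```text
t 1.5 pos [0.3229 0.4426 0.2194] yang 97.86 tilt [ 0.  0. -1.] SHIFT [-0.0935 -0.2154  0.0193] SPIN -21.44 q7 0.65 w 0.999 F [0.8 1.5 0.5]
```

Request:
send_rows(deltas="-0.019 -0.043 0.004 -5;-0.038 -0.086 0.008 -10;-0.056 -0.129 0.012 -15;-0.075 -0.172 0.016 -20;-0.0935 -0.215 0.019 -21.4")

```text
t: 2.0
eef_pos: [0.4442, 0.2418, 0.2004]
tool_rot: [0.0, -0.252, 0.968, 0.0]
contact_force: [0.6, 0.6, 0.5]
gripper_width: 0.998
grasp_force: 0.0
```

```bash
cat >> h.py <<'E'
def fcloud(p,mask):
    # fisheye (equidistant) depth pixels to world
    v,u=np.nonzero(mask&(p['depth']>0)); d=p['depth'][v,u]
    a=(u-p['cx'])/p['fx']; b=(v-p['cy'])/p['fy']; th=np.hypot(a,b); k=np.tan(th)/np.maximum(th,1e-9)
    c=np.stack([a*k*d,-b*k*d,-d,np.ones_like(d)])
    return (np.linalg.inv(p['camera_from_world'])@c)[:3].T
def rect(P):
    r=cv2.minAreaRect((P[:,:2]*1000).astype(np.float32)); return np.round(r[0],1),np.round(r[1],1),round(r[2],2)
E
python3 - <<'E'
from h import *
go([.445,.242,.2],119.3)
p=bot.read_camera('wrist'); save(p,'w1'); print(p['fx'],p['cx'],p['cy'],np.round(np.linalg.inv(p['camera_from_world'])[:3],3))
for q in ['knob']:
    print(q,[(np.round(l['xyz'],4).tolist(),round(l['confidence'],2)) for l in bot.landmark_of(p,q)[:2]])
    M=bot.masks_of(p,q)
    P=fcloud(p,M[0]['mask']); print(len(P),np.round(np.percentile(P[:,2],[2,20,50,80,98]),4))
    T=P[P[:,2]>0.012]; print(rect(T)); 
E
```

```text
t 2.0 pos [0.4442 0.2418 0.2004] yang 119.21 tilt [ 0.001  0.001 -1.   ] SHIFT [-0.0008 -0.0002  0.0005] SPIN -0.09 q7 1.47 w 0.998 F [0.6 0.6 0.5]
297.3186396354542 254.9274305574647 192.8534332754955 [[-0.488 -0.828 -0.277  0.374]
 [ 0.873 -0.462 -0.155  0.202]
 [ 0.001 -0.318  0.948  0.335]]
knob [([0.4468, 0.2407, -0.0017], 0.88)]
1200 [0.0011 0.0207 0.0226 0.0236 0.0246]
(array([445.8, 241.8]), array([72.9, 31.2]), 27.59)
```

View pics/w1.png

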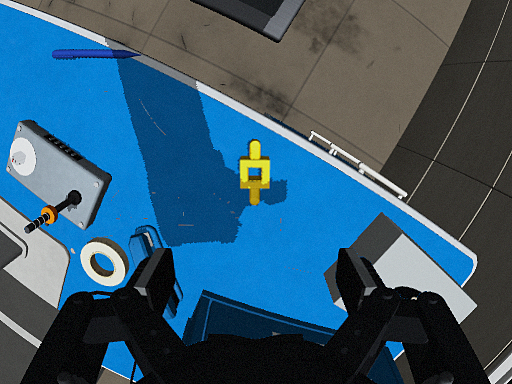

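The wrist view shows the knob at (255,172) with its wings aligned to the tool's x, and the collar at (47,215). I'll descend and grip.

Request:
send_rows(deltas="-0.0015 0 0.045 0.7;-0.0015 0 0.09 0.7;-0.0015 0 0.135 0.7;-0.0015 0 0.172 0.7;-0.0015 0 0.188 0.7")

```text
t: 2.65
eef_pos: [0.4422, 0.2449, 0.0092]
tool_rot: [-0.002, -0.246, 0.969, -0.0]
contact_force: [-0.1, 0.2, 0.7]
gripper_width: 1.001
grasp_force: 0.0
```

Request:
send_rows(deltas="0 0 0 0;0 0 0 0;0 0 0 0;0 0 0 0;0 0 0 0", claw=0, force=40)

```text
t: 3.15
eef_pos: [0.4457, 0.2452, 0.0139]
tool_rot: [0.001, -0.245, 0.97, 0.001]
contact_force: [-0.6, -0.7, 5.9]
gripper_width: 0.364
grasp_force: 40.2
```

Request:
send_rows(deltas="0 0 0 0;0 0 0 0;0 0 0 0;0 0 0 0;0 0 0 0")

```text
t: 3.65
eef_pos: [0.4457, 0.2452, 0.0139]
tool_rot: [0.001, -0.245, 0.97, 0.001]
contact_force: [-1.5, 0.2, 6.2]
gripper_width: 0.361
grasp_force: 40.2
```

```bash
python3 -c "
from h import *
go([.566,-.039,.15],85.6)"
```

```text
t 3.65 pos [0.4457 0.2452 0.0139] yang 118.35 tilt [ 0.002  0.002 -1.   ] SHIFT [ 0.0286 -0.3072 -0.1364] SPIN 32.75 q7 1.46 w 0.361 F [-1.5  0.2  6.2]
```

Request:
send_rows(deltas="0 0 -0.045 0;0 0 -0.09 0;0 0 -0.135 0;0 0 -0.18 0;0 0 -0.18 0")

```text
t: 4.15
eef_pos: [0.4481, 0.2464, 0.1993]
tool_rot: [0.006, -0.245, 0.97, 0.002]
contact_force: [0.2, 0.8, -0.8]
gripper_width: 0.366
grasp_force: 40.2
```

```bash
python3 -c "
from h import *
go([.54,-.12,.19],85.6)"
```

```text
t 4.15 pos [0.4481 0.2464 0.1993] yang 118.31 tilt [ 0.01   0.008 -1.   ] SHIFT [ 0.093  -0.3662  0.0074] SPIN 32.71 q7 1.45 w 0.366 F [ 0.2  0.8 -0.8]
```

Request:
send_rows(deltas="0.0095 -0.037 0 4;0.019 -0.074 0 8;0.028 -0.11 0 12;0.037 -0.147 0 16;0.046 -0.183 0 20")

```text
t: 4.65
eef_pos: [0.491, 0.0598, 0.1924]
tool_rot: [0.0, -0.071, 0.997, 0.0]
contact_force: [0.3, 0.6, -0.6]
gripper_width: 0.363
grasp_force: 40.2
```

```bash
python3 -c "
from h import *
go([.54,-.12,.19],85.6)"
```

```text
t 4.65 pos [0.491  0.0598 0.1924] yang 98.18 tilt [ 0.001  0.    -1.   ] SHIFT [-0.0229 -0.1849  0.0024] SPIN 12.58 q7 1.53 w 0.363 F [ 0.3  0.6 -0.6]
```

Request:
send_rows(deltas="-0.005 -0.04 0 4;-0.01 -0.08 0 8;-0.015 -0.12 0 12.5;-0.02 -0.16 0 12.5;-0.023 -0.185 0 12.5")

```text
t: 5.15
eef_pos: [0.5407, -0.1218, 0.1925]
tool_rot: [0.0, 0.038, 0.999, -0.001]
contact_force: [0.1, 0.2, -1.0]
gripper_width: 0.361
grasp_force: 40.1
```

Request:
send_rows(deltas="0 0 0 0;0 0 0 0")

```text
t: 5.35
eef_pos: [0.5403, -0.1185, 0.1921]
tool_rot: [-0.0, 0.037, 0.999, 0.0]
contact_force: [1.2, 0.9, -0.6]
gripper_width: 0.365
grasp_force: 40.1
```

```bash
cat >> h.py <<'E'
def look(qs):
    p=bot.read_camera('wrist')
    for q in qs: print(q,[(np.round(l['xyz'],4).tolist(),round(l['confidence'],2)) for l in bot.landmark_of(p,q)[:2]])
    return p
E
python3 - <<'E'
from h import *
go([.566,-.039,.19],85.6)
p=look(['knob','drive','shaft_base','focus_mark']); save(p,'w2')
M=bot.masks_of(p,'drive'); P=fcloud(p,M[0]['mask']); 
T=P[(P[:,2]>.025)&(P[:,2]<.035)]; print(len(T),rect(T),np.median(T[:,2]))
S=P[(P[:,2]>.044)&(P[:,2]<.056)&(P[:,1]<0)]; print('shaft',len(S),S.mean(0) if len(S) else 0, rect(S) if len(S)>3 else 0)
hsv=cv2.cvtColor(p['img'],cv2.COLOR_RGB2HSV)
O=(hsv[...,0]<16)&(hsv[...,0]>6)&(hsv[...,1]>180)&(hsv[...,2]>120)
C=fcloud(p,O); C=C[(C[:,2]>.07)&(C[:,2]<.13)&(C[:,1]>0)]; print('collar',len(C),np.round(C.mean(0),4),np.round(np.percentile(C[:,2],[3,97]),4))
kn=bot.masks_of(p,'knob'); K=fcloud(p,kn[0]['mask']); print('knob',rect(K),np.round(np.percentile(K[:,2],[2,50,98]),4))
E
```

```text
t 5.35 pos [ 0.5403 -0.1185  0.1921] yang 85.77 tilt [-0.  0. -1.] SHIFT [-0.0197  0.0812  0.0021] SPIN 0.17 q7 1.73 w 0.365 F [ 1.2  0.9 -0.6]
knob [([0.5382, -0.1159, 0.177], 0.55)]
drive [([0.5661, 0.0113, -0.0003], 0.88)]
shaft_base [([0.5724, -0.0384, 0.0295], 0.81)]
focus_mark [([0.5747, 0.0597, 0.0903], 0.65), ([0.6271, 0.1941, 0.0008], 0.64)]
7895 (array([570.9,   9.8]), array([155.2,  79.5]), 85.96) 0.029493688296266696
shaft 121 [ 0.56611119 -0.04047679  0.04749733] (array([566.8, -39.9]), array([12., 11.]), 89.94)
collar 37 [0.5794 0.0573 0.0918] [0.0909 0.0927]
knob (array([ 625.2, -119.4]), array([242.8,  71.4]), 7.41) [0.1785 0.2005 0.2026]
```

View pics/w2.png

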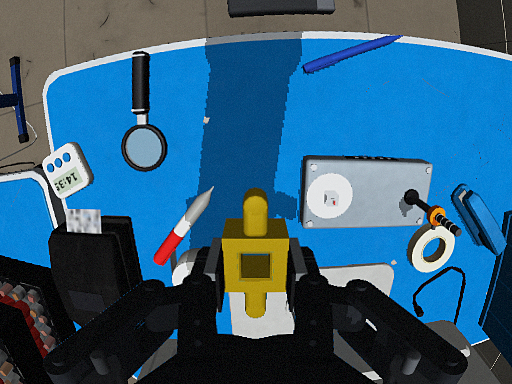

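```bash
python3 - <<'E'
from h import *
p=bot.read_camera('wrist'); o=bot.get_obs()
hsv=cv2.cvtColor(p['img'],cv2.COLOR_RGB2HSV)
Y=(hsv[...,0]<34)&(hsv[...,0]>20)&(hsv[...,1]>150); Y[:180]=0; Y[:,:200]=0; Y[:,310:]=0
K=fcloud(p,Y); L=(K-o['eef_pos'])@R()
L=L[abs(L[:,2]-.0)<.03]; print(len(L),np.round(np.percentile(L,[1,50,99],axis=0)*1000,1))
print(rect(L))
H=L[L[:,2]<-.008]; print('top',len(H),np.round(np.percentile(H,[2,50,98],axis=0)*1000,1),rect(H[(abs(H[:,0])<.022)]))
go([.567,-.04,.085],85.9)
E
```

```text
5709 [[-31.5 -14.8 -10.8]
 [  8.7   0.7  -8.5]
 [ 37.5  16.1  12.1]]
(array([1.6, 0.7]), array([62.4, 46.2]), 33.86)
top 3362 [[-26.4 -14.6 -10.7]
 [  5.3   0.3  -9.3]
 [ 33.9  16.   -8.1]] (array([0.5, 0.7]), array([43.2, 41.1]), 22.9)
t 5.75 pos [ 0.5407 -0.1176  0.1924] yang 85.92 tilt [ 0.  0. -1.] SHIFT [-0.0206  0.0793  0.1074] SPIN 0.02 q7 1.73 w 0.366 F [ 0.3  0.1 -1.4]
```

The picture shows the shaft at (330,199) and the held knob at (255,265), centred in the jaws to about 0.5 mm. I'll move over the shaft.

Request:
send_rows(deltas="-0.01 0.04 0 0;-0.021 0.079 0 0;-0.021 0.079 0.045 0;-0.021 0.079 0.09 0;-0.021 0.079 0.107 0")

```text
t: 6.25
eef_pos: [0.5648, -0.04, 0.0815]
tool_rot: [-0.003, 0.035, 0.999, -0.0]
contact_force: [-1.5, 0.3, -0.1]
gripper_width: 0.365
grasp_force: 40.1
```

Request:
send_rows(deltas="0 0 0 0;0 0 0 0")

```text
t: 6.45
eef_pos: [0.5678, -0.0411, 0.0858]
tool_rot: [0.0, 0.036, 0.999, -0.0]
contact_force: [0.2, -1.2, -0.8]
gripper_width: 0.363
grasp_force: 40.1
```

```bash
python3 - <<'E'
from h import *
go([.567,-.04,.065],85.9)
for n in ['scene','top']:
    p=bot.read_camera(n); hsv=cv2.cvtColor(p['img'],cv2.COLOR_RGB2HSV)
    O=(hsv[...,0]<18)&(hsv[...,0]>6)&(hsv[...,1]>150)&(hsv[...,2]>100)
    C=cloud(p,O); C=C[(C[:,2]>.07)&(C[:,2]<.13)&(abs(C[:,1]-.06)<.03)]; print(n,'collar',len(C))
    if len(C): print(np.round(C.mean(0),4),np.round(np.percentile(C[:,2],[3,97]),4))
p=bot.read_camera('wrist'); i=cv2.resize(p['img'][130:330,160:360],(600,600)); cv2.imwrite('pics/w3.png',i[...,::-1])
E
```

```text
t 6.45 pos [ 0.5678 -0.0411  0.0858] yang 85.85 tilt [ 0. -0. -1.] SHIFT [0.0009 0.001  0.0208] SPIN -0.05 q7 1.64 w 0.363 F [ 0.2 -1.2 -0.8]
scene collar 19
[0.5712 0.0563 0.0921] [0.0882 0.0958]
top collar 7
[0.5809 0.0569 0.0932] [0.0902 0.0951]
```

View pics/w3.png

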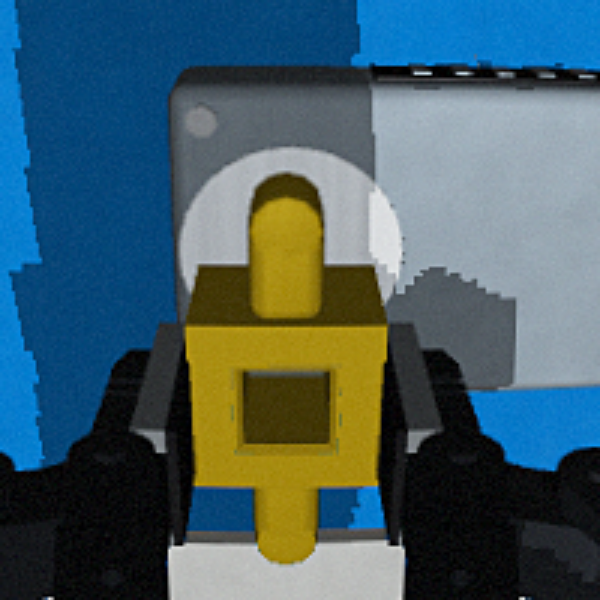

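The crop shows the knob (hole at (287,408)) square to the housing and centred over the white disc. I'll lower it in steps.

Request:
send_rows(deltas="0.0005 0.001 0.015 0;0.0005 0.001 0.021 0;0.0005 0.001 0.026 0;0.0005 0.001 0.028 0;0.0005 0.001 0.028 0")

```text
t: 7.1
eef_pos: [0.5675, -0.0401, 0.0571]
tool_rot: [0.0, 0.036, 0.999, -0.0]
contact_force: [2.1, -0.3, -3.0]
gripper_width: 0.367
grasp_force: 40.0
```

```bash
python3 -c "
from h import *
go([.567,-.04,.044],85.9)"
```

```text
t 7.1 pos [ 0.5675 -0.0401  0.0571] yang 85.85 tilt [ 0.001 -0.    -1.   ] SHIFT [0.0006 0.     0.0131] SPIN -0.05 q7 1.65 w 0.367 F [ 2.1 -0.3 -3. ]
```

Request:
send_rows(deltas="0.0003 0 0.004 0;0.0003 0 0.008 0;0.0003 0 0.011 0;0.0003 0 0.013 0;0.0003 0 0.014 0")

```text
t: 7.6
eef_pos: [0.5676, -0.0401, 0.0439]
tool_rot: [0.001, 0.036, 0.999, 0.0]
contact_force: [1.1, 0.9, 13.4]
gripper_width: 0.364
grasp_force: 41.9
```

Request:
send_rows(deltas="0 0 0 0;0 0 0 0")

```text
t: 7.8
eef_pos: [0.5676, -0.04, 0.0439]
tool_rot: [0.001, 0.036, 0.999, 0.0]
contact_force: [3.6, -0.1, 4.4]
gripper_width: 0.365
grasp_force: 40.8
```

Request:
send_rows(deltas="0 0 0 0;0 0 0 0;0 0 0 0;0 0 0 0;0 0 0 0", claw=0.7)

```text
t: 8.3
eef_pos: [0.5662, -0.04, 0.043]
tool_rot: [-0.0, 0.036, 0.999, 0.0]
contact_force: [-0.6, -0.0, -0.3]
gripper_width: 0.701
grasp_force: 0.0
```

Request:
send_rows(deltas="0 0 -0.03 0;0 0 -0.07 0;0 0 -0.11 0;0 0 -0.15 0;0 0 -0.15 0")

```text
t: 8.8
eef_pos: [0.57, -0.0404, 0.1989]
tool_rot: [0.005, 0.036, 0.999, 0.001]
contact_force: [0.5, 0.0, -0.6]
gripper_width: 0.695
grasp_force: 0.0
```

```bash
python3 - <<'E'
from h import *
go([.48,-.235,.2],84.6)
p=look(['loupe','lens','focus_mark'])
hsv=cv2.cvtColor(p['img'],cv2.COLOR_RGB2HSV)
Y=(hsv[...,0]<34)&(hsv[...,0]>20)&(hsv[...,1]>150)
K=fcloud(p,Y); K=K[(abs(K[:,0]-.567)<.06)&(abs(K[:,1]+.04)<.06)]
print(len(K),np.round(np.percentile(K[:,2],[2,50,90,98]),4)); H=K[K[:,2]>.049]; print(rect(H))
H=K[K[:,2]>.0535]; print(len(H),rect(H),H.mean(0))
T=K[K[:,2]>.049]
i=cv2.resize(p['img'][110:310,160:360],(600,600)); cv2.imwrite('pics/w4.png',i[...,::-1])
E
```

```text
t 8.8 pos [ 0.57   -0.0404  0.1989] yang 85.82 tilt [ 0.01   0.001 -1.   ] SHIFT [ 0.0755 -0.2006 -0.0022] SPIN 1.22 q7 1.58 w 0.695 F [ 0.5  0.  -0.6]
loupe [([0.4297, -0.2322, -0.0046], 0.79)]
lens [([0.5014, -0.2404, 0.0035], 0.97), ([0.4322, -0.2329, -0.0027], 0.5)]
focus_mark [([0.5782, 0.0585, 0.0926], 0.74)]
1624 [0.0379 0.0531 0.266  0.2871]
(array([565.7, -37.9]), array([ 68.3, 112.2]), 18.45)
611 (array([565.2, -38.7]), array([ 57.6, 116.5]), 10.12) [ 0.56274752 -0.04082886  0.14989618]
```

View pics/w4.png

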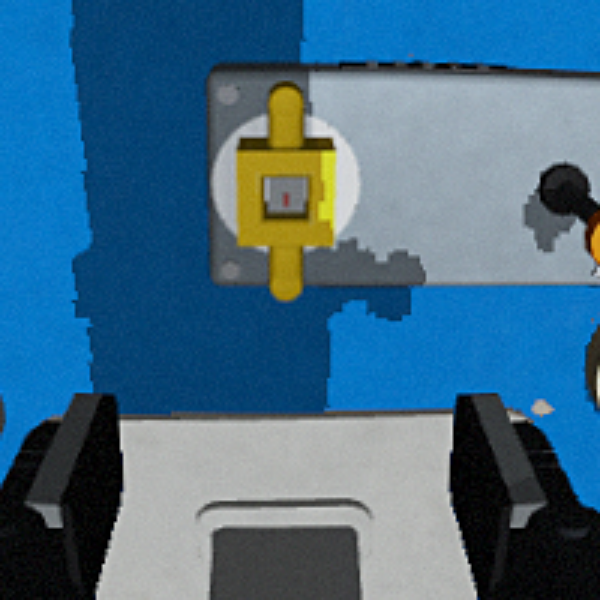

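The crop shows the knob on the shaft, with the shaft end visible in the hole at (287,193), square to the housing. Now the loupe.

Request:
send_rows(deltas="0.026 -0.04 0 0;0.052 -0.08 0 0.5;0.078 -0.12 0 1;0.104 -0.16 0 1;0.125 -0.198 0 1")

```text
t: 9.5
eef_pos: [0.4248, -0.2295, 0.1918]
tool_rot: [-0.002, 0.045, 0.999, 0.0]
contact_force: [-0.3, 0.2, -0.3]
gripper_width: 0.698
grasp_force: 0.0
```

Request:
send_rows(deltas="0 0 0 0;0 0 0 0")

```text
t: 9.7
eef_pos: [0.4265, -0.2288, 0.1922]
tool_rot: [-0.001, 0.046, 0.999, 0.0]
contact_force: [-0.3, -0.5, 0.0]
gripper_width: 0.698
grasp_force: 0.0
```

```bash
python3 - <<'E'
from h import *
p=look(['loupe','lens'])
M=bot.masks_of(p,'loupe')[0]['mask']; P=fcloud(p,M); P=P[(P[:,2]>.002)&(P[:,2]<.03)]
H=P[P[:,2]>.0135]; print(len(P),len(H),'handle',rect(H),np.round(np.percentile(P[:,2],[50,98]),4),np.round(np.median(H[:,2]),4))
Lz=P[(P[:,2]<.013)&(P[:,0]>.47)]; print('frame',rect(Lz),np.median(Lz[:,2]))
hsv=cv2.cvtColor(p['img'],cv2.COLOR_RGB2HSV)
K=fcloud(p,(hsv[...,0]<34)&(hsv[...,0]>20)&(hsv[...,1]>150)); K=K[(abs(K[:,0]-.567)<.05)&(abs(K[:,1]+.04)<.05)&(K[:,2]<.07)]
print('knob',len(K),np.round(np.percentile(K[:,2],[50,80,98]),4),rect(K[K[:,2]>.045]) if len(K)>9 else 0)
go([.431,-.235,.2],84.8)
save(p,'w5')
E
```

```text
loupe [([0.4325, -0.2363, 0.0003], 0.98), ([0.5741, 0.0625, 0.0884], 0.63)]
lens [([0.5025, -0.2437, 0.0041], 0.96)]
2551 896 handle (array([ 427.9, -236. ]), array([15.6, 68.1]), 84.59) [0.0088 0.0203] 0.019
frame (array([ 502.2, -243.3]), array([56. , 55.3]), 43.27) 0.00641933317023502
knob 841 [0.0515 0.0533 0.0544] (array([562. , -39.8]), array([33.1, 64.8]), 86.26)
t 9.9 pos [ 0.4284 -0.227   0.1928] yang 85.01 tilt [-0.001  0.    -1.   ] SHIFT [-0.0033 -0.0077 -0.0072] SPIN 0.21 q7 1.97 w 0.7 F [-0.8  0.3  0.3]
```

View pics/w5.png

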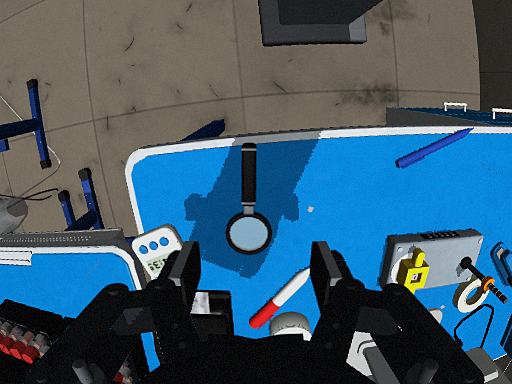

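The view shows the loupe with its handle at (248,175) and lens at (250,233), and the knob home at (415,272) with its top at 54 mm. I'll descend in two stages.

Request:
send_rows(deltas="-0.004 -0.009 0.04 0.3;-0.004 -0.009 0.08 0.3;-0.004 -0.009 0.12 0.3;-0.004 -0.009 0.135 0.3;-0.004 -0.009 0.135 0.3")

```text
t: 10.4
eef_pos: [0.4298, -0.236, 0.0559]
tool_rot: [-0.003, 0.046, 0.999, 0.001]
contact_force: [-0.4, 0.1, 0.4]
gripper_width: 0.704
grasp_force: 0.0
```

Request:
send_rows(deltas="0 0 0 0;0 0 0 0;0 0 0 0")

```text
t: 10.7
eef_pos: [0.4319, -0.2379, 0.0595]
tool_rot: [0.001, 0.047, 0.999, -0.0]
contact_force: [-0.5, 0.5, -0.3]
gripper_width: 0.696
grasp_force: 0.0
```

```bash
python3 -c "
from h import *
go([.432,-.2364,.013],84.6)"
```

```text
t 10.7 pos [ 0.4319 -0.2379  0.0595] yang 84.58 tilt [ 0.002 -0.001 -1.   ] SHIFT [0.0002 0.0015 0.0465] SPIN -0.02 q7 2.11 w 0.696 F [-0.5  0.5 -0.3]
```

Request:
send_rows(deltas="0 0.001 0.025 0;0 0.001 0.04 0;0 0.001 0.0465 0;0 0.001 0.0465 0;0 0.001 0.0465 0")

```text
t: 11.2
eef_pos: [0.4314, -0.2371, 0.0125]
tool_rot: [0.001, 0.048, 0.999, -0.0]
contact_force: [0.1, 0.1, 0.1]
gripper_width: 0.699
grasp_force: 0.0
```

Request:
send_rows(deltas="0 0 0 0;0 0 0 0;0 0 0 0;0 0 0 0;0 0 0 0", claw=0, force=60)

```text
t: 11.7
eef_pos: [0.4313, -0.2369, 0.0124]
tool_rot: [0.0, 0.048, 0.999, 0.0]
contact_force: [-1.1, 0.7, 6.4]
gripper_width: 0.172
grasp_force: 58.9
```

Request:
send_rows(deltas="0 0 0 0;0 0 0 0;0 0 0 0")

```text
t: 12.0
eef_pos: [0.4312, -0.2369, 0.0124]
tool_rot: [0.0, 0.048, 0.999, 0.0]
contact_force: [-1.2, -0.2, 7.9]
gripper_width: 0.173
grasp_force: 58.9
```

Request:
send_rows(deltas="0 0 -0.03 0;0 0 -0.07 0;0 0 -0.11 0;0 0 -0.15 0;0 0 -0.16 0")

```text
t: 12.5
eef_pos: [0.4328, -0.2379, 0.1758]
tool_rot: [0.003, 0.048, 0.999, -0.001]
contact_force: [0.3, -0.4, -1.1]
gripper_width: 0.167
grasp_force: 58.9
```

Request:
send_rows(deltas="0 0 0 0;0 0 0 0")

```text
t: 12.7
eef_pos: [0.4302, -0.2362, 0.1707]
tool_rot: [-0.001, 0.047, 0.999, 0.0]
contact_force: [0.3, 0.1, -0.8]
gripper_width: 0.168
grasp_force: 58.9
```

```bash
cat > held.py <<'E'
from h import *
o=bot.get_obs(); m=R(); p=look(['lens']); 
F=fcloud(p,np.ones(p['depth'].shape,bool)); v,u=np.nonzero(p['depth']>0)
L=(F-o['eef_pos'])@m
M=bot.masks_of(p,'loupe')[0]['mask'][v,u]
k=M&(abs(L[:,2])<.06)&(L[:,0]<-.04)&(L[:,0]>-.11)&(abs(L[:,1])<.04); A=L[k]
print('frame tool',len(A),rect(A),'z med',np.round(np.percentile(A[:,2],[5,50,95]),4))
if len(A)>20:
    c,*_=np.linalg.lstsq(np.c_[A[:,:2],np.ones(len(A))],A[:,2],rcond=None); print('plane slope deg',np.round(np.degrees(c[:2]),1))
h=M&(abs(L[:,1])<.012)&(L[:,0]>-.02)&(L[:,0]<.05)&(abs(L[:,2])<.03); B=L[h]
if len(B)>9: print('handle',len(B),rect(B),np.round(np.percentile(B,[2,50,98],axis=0)*1000,1).tolist())
for l in bot.landmark_of(p,'lens')[:1]: print('lm tool',np.round(m.T@(np.array(l['xyz'])-o['eef_pos']),4))
E
python3 held.py; python3 - <<'E'
from h import *
go([.497,-.1,.2],85.9)
p=bot.read_camera('wrist'); save(p,'w6')
E
```

```text
lens [([0.5019, -0.2412, 0.1598], 0.58)]
t 12.85 pos [ 0.4299 -0.2363  0.1702] yang 84.55 tilt [-0.003  0.001 -1.   ] SHIFT [-0.0538  0.1421 -0.03  ] SPIN -1.35 q7 2.01 w 0.169 F [ 0.1 -0.1 -0.7]Traceback (most recent call last):
  File "held.py", line 5, in <module>
    M=bot.masks_of(p,'loupe')[0]['mask'][v,u]
      ~~~~~~~~~~~~~~~~~~~~~~~^^^
IndexError: list index out of range
```

View pics/w6.png

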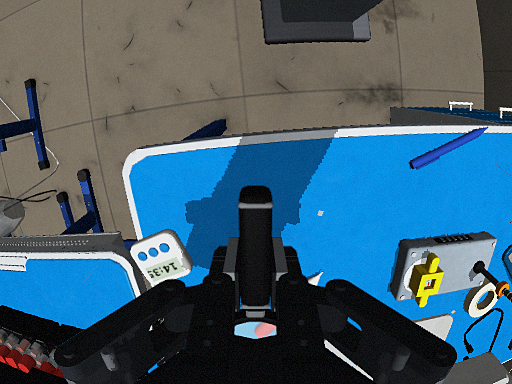

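The loupe is held: handle at (256,235), and the lens is partly visible at (255,328). I'll move toward the goal at a safe height, then measure.

Request:
send_rows(deltas="-0.013 0.036 -0.005 -0.3;-0.026 0.072 -0.005 -0.6;-0.04 0.108 -0.005 -0.9;-0.054 0.144 -0.005 -1.2;-0.062 0.18 -0.005 -1.3")

```text
t: 13.4
eef_pos: [0.5104, -0.062, 0.1759]
tool_rot: [-0.0, 0.036, 0.999, -0.0]
contact_force: [0.9, 0.9, -1.3]
gripper_width: 0.172
grasp_force: 58.9
```

Request:
send_rows(deltas="0 0 0 0;0 0 0 0;0 0 0 0")

```text
t: 13.7
eef_pos: [0.509, -0.0647, 0.1761]
tool_rot: [-0.001, 0.037, 0.999, -0.0]
contact_force: [-1.2, 0.2, -0.4]
gripper_width: 0.172
grasp_force: 59.0
```

```bash
cat > held.py <<'E'
from h import *
o=bot.get_obs(); m=R(); p=look(['lens'])
L=(fcloud(p,np.ones(p['depth'].shape,bool))-o['eef_pos'])@m
B=L[(abs(L[:,1])<.013)&(L[:,0]>.014)&(L[:,0]<.06)&(abs(L[:,2])<.02)]
print('handle',len(B),rect(B),np.round(np.percentile(B,[1,50,99],axis=0)*1000,1).tolist())
T=B[(abs(B[:,1])<.006)&(B[:,0]<.036)]; print('top slope deg',np.round(np.degrees(np.polyfit(T[:,0],T[:,2],1)[0]),2),'z',np.median(T[:,2]))
for n in ['scene','top']:
    p=bot.read_camera(n)
    for l in bot.landmark_of(p,'lens')[:1]: print(n,'lens',np.round(l['xyz'],4),l['confidence'],'tool',np.round(m.T@(np.array(l['xyz'])-o['eef_pos']),4))
    for x in bot.masks_of(p,'loupe')[:1]:
        A=cloud(p,x['mask']); A=A[A[:,2]>o['eef_pos'][2]-.04]; D=(A-o['eef_pos'])@m
        D=D[(D[:,0]<-.04)&(D[:,0]>-.11)&(abs(D[:,1])<.04)&(abs(D[:,2])<.03)]
        if len(D)>20:
            c,*_=np.linalg.lstsq(np.c_[D[:,:2],np.ones(len(D))],D[:,2],rcond=None)
            print(n,'frame',len(D),rect(D),'z',np.round(np.percentile(D[:,2],[5,50,95]),4),'slope',np.round(np.degrees(c[:2]),1))
go([.497,-.035,.2],85.9)
E
python3 held.py
```

```text
lens [([0.5799, -0.0694, 0.1646], 0.95)]
handle 1800 (array([25.9,  0.4]), array([23.8, 16.4]), 0.66) [[14.3, -7.5, -8.3], [28.4, 0.6, -6.5], [37.5, 8.2, 8.2]]
top slope deg 1.13 z -0.006929755349819015
scene lens [ 0.5786 -0.0694  0.167 ] 0.92 tool [-0.0698  0.0005  0.009 ]
scene frame 290 (array([-69.9,  -0.6]), array([50.9, 56.8]), 31.55) z [0.0015 0.005  0.0092] slope [ 1.2 -1.6]
top frame 160 (array([-88.5,   0.5]), array([20.5, 47.9]), 2.69) z [-0.0006  0.0037  0.0079] slope [ 8.5 -1.5]
t 14.1 pos [ 0.5097 -0.0639  0.1769] yang 85.81 tilt [ 0.  0. -1.] SHIFT [ 0.0148  0.0279 -0.0231] SPIN -0.09 q7 1.63 w 0.17 F [ 0.4 -0.7 -0.3]
```

Request:
send_rows(deltas="0.005 0.01 0 0;0.01 0.02 0 0;0.0135 0.028 0 0;0.0135 0.028 0.02 0;0.0135 0.028 0.04 0")

```text
t: 14.6
eef_pos: [0.4986, -0.033, 0.1369]
tool_rot: [0.001, 0.035, 0.999, 0.0]
contact_force: [-0.1, 0.6, -1.3]
gripper_width: 0.169
grasp_force: 59.0
```

```bash
python3 - <<'E'
from h import *
for n in ['wrist','scene','top']:
    p=bot.read_camera(n); hsv=cv2.cvtColor(p['img'],cv2.COLOR_RGB2HSV)
    O=(hsv[...,0]<19)&(hsv[...,0]>4)&(hsv[...,1]>120)&(hsv[...,2]>40)
    C=(fcloud if n=='wrist' else cloud)(p,O); C=C[(C[:,2]>.07)&(C[:,2]<.13)&(abs(C[:,1]-.06)<.025)&(abs(C[:,0]-.575)<.025)]
    if len(C): print(n,len(C),np.round(C.mean(0),4),np.round(np.percentile(C[:,2],[2,20,50,80,98]),4))
go([.497,-.0353,.1005],85.9)
p=bot.read_camera('scene'); i=cv2.resize(p['img'][140:230,200:320],(800,600),interpolation=cv2.INTER_CUBIC); cv2.imwrite('pics/s2.png',i[...,::-1])
E
```

```text
wrist 122 [0.5683 0.0596 0.0888] [0.084  0.0865 0.0891 0.0915 0.0922]
top 9 [0.5804 0.0564 0.0938] [0.0913 0.0931 0.0939 0.0946 0.0955]
t 14.75 pos [ 0.4972 -0.0338  0.1361] yang 85.91 tilt [-0.003 -0.    -1.   ] SHIFT [ 0.     -0.0015  0.0356] SPIN 0.01 q7 1.59 w 0.169 F [ 0.8 -0.8 -0.4]
```

View pics/s2.png

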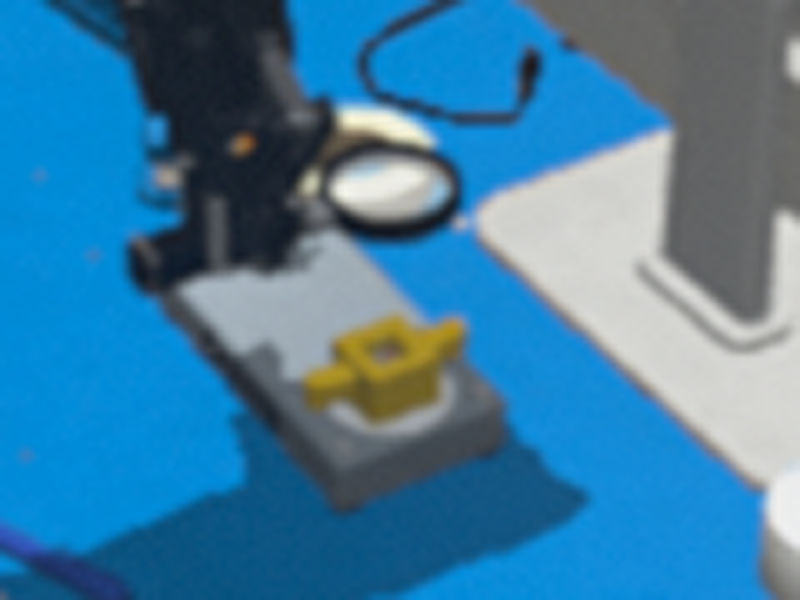

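The scene crop shows the knob home at (390,370) and the lens held level at (390,190). The wrist view resolves the full 8 mm side of the collar, so I'll check its scale against the post top and the housing top.

```bash
python3 - <<'E'
from h import *
p=bot.read_camera('wrist')
hsv=cv2.cvtColor(p['img'],cv2.COLOR_RGB2HSV)
A=fcloud(p,np.ones(O.shape,bool) if 0 else p['depth']>0)
B=A[(np.hypot(A[:,0]-.573,A[:,1]-.06)<.022)]
P=B[(B[:,2]>.1)&(B[:,2]<.15)]; print('post',len(P),np.round(np.percentile(P[:,2],[50,90,97,99.5]),4) if len(P) else 0, P[P[:,2]>np.percentile(P[:,2],85)].mean(0) if len(P) else 0)
D=A[(abs(A[:,0]-.57)<.03)&(A[:,1]>.0)&(A[:,1]<.04)&(A[:,2]>.02)&(A[:,2]<.04)]; print('house',len(D),np.median(D[:,2]))
O=(hsv[...,0]<19)&(hsv[...,0]>4)&(hsv[...,1]>120)&(hsv[...,2]>40)
C=fcloud(p,O); C=C[(C[:,2]>.07)&(C[:,2]<.13)&(np.hypot(C[:,0]-.573,C[:,1]-.06)<.025)]
print('collar',len(C),np.round(np.percentile(C[:,2],[1,20,50,80,99]),4))
p=bot.read_camera('scene'); A=cloud(p,p['depth']>0)
B=A[(np.hypot(A[:,0]-.573,A[:,1]-.06)<.022)&(A[:,2]>.1)&(A[:,2]<.16)]; print('scene post',len(B), np.round(np.percentile(B[:,2],[50,99]),4) if len(B) else 0)
E
```

```text
post 1 [0.1004 0.1004 0.1004 0.1004] [nan nan nan]
house 1880 0.029417142664851653
collar 128 [0.0773 0.0862 0.0891 0.0916 0.0973]
scene post 0 0<stdin>:6: RuntimeWarning: Mean of empty slice.
  ret = um.true_divide(
```

Request:
send_rows(deltas="0 -0.0015 0.015 0;0 -0.0015 0.03 0;0 -0.0015 0.036 0;0 -0.0015 0.037 0;0 -0.0015 0.037 0")

```text
t: 15.4
eef_pos: [0.4986, -0.0361, 0.1004]
tool_rot: [0.0, 0.036, 0.999, 0.0]
contact_force: [-0.2, -0.3, -0.7]
gripper_width: 0.173
grasp_force: 59.0
```

Request:
send_rows(deltas="0 0 0 0;0 0 0 0;0 0 0 0;0 0 0 0;0 0 0 0")

```text
t: 15.9
eef_pos: [0.4982, -0.0361, 0.0999]
tool_rot: [0.0, 0.036, 0.999, 0.0]
contact_force: [0.4, 0.3, -1.7]
gripper_width: 0.172
grasp_force: 59.0
```

```bash
python3 held.py
```

```text
lens [([0.5694, -0.0404, 0.0921], 0.63), ([0.4103, 0.0061, 0.0024], 0.24)]
handle 1796 (array([25.9,  0.4]), array([23.8, 16.4]), 0.03) [[14.2, -7.5, -8.2], [28.4, 0.6, -6.4], [37.6, 8.3, 8.0]]
top slope deg 0.93 z -0.006911594396951615
scene lens [ 0.5659 -0.0429  0.0932] 0.89 tool [-0.068  -0.0019  0.0067]
scene frame 272 (array([-70.9,  -1.2]), array([54.8, 56.8]), 37.76) z [0.0014 0.0054 0.0096] slope [ 0.4 -1.2]
top lens [ 0.5704 -0.0399  0.0913] 0.75 tool [-0.0723  0.0014  0.0086]
top frame 230 (array([-83.4,  -0.3]), array([29.6, 53.6]), 3.15) z [0.0001 0.0046 0.0086] slope [4.8 0.6]
t 16.3 pos [ 0.4982 -0.036   0.0998] yang 85.85 tilt [-0.  0. -1.] SHIFT [ 0.0013  0.001  -0.1002] SPIN -0.05 q7 1.62 w 0.168 F [-0.6  0.1 -0.9]
```

Request:
send_rows(deltas="0.001 0.0005 0.001 0;0.001 0.0005 0.002 0;0.001 0.0005 0.002 0;0.001 0.0005 0.002 0;0.001 0.0005 0.002 0")

```text
t: 16.8
eef_pos: [0.4973, -0.0355, 0.0978]
tool_rot: [0.0, 0.036, 0.999, -0.0]
contact_force: [0.1, 0.1, -0.5]
gripper_width: 0.169
grasp_force: 59.0
```

Request:
send_rows(deltas="0 0 0 0;0 0 0 0;0 0 0 0;0 0 0 0;0 0 0 0")

```text
t: 17.3
eef_pos: [0.4972, -0.0354, 0.0978]
tool_rot: [-0.0, 0.036, 0.999, 0.0]
contact_force: [-0.5, 0.2, -1.2]
gripper_width: 0.164
grasp_force: 59.0
```

```bash
python3 - <<'E'
from h import *
go([.497,-.0353,.098],85.9)
p=bot.read_camera('scene'); i=cv2.resize(p['img'][140:230,200:320],(800,600),interpolation=cv2.INTER_CUBIC); cv2.imwrite('pics/s3.png',i[...,::-1])
E
```

```text
t 17.3 pos [ 0.4972 -0.0354  0.0978] yang 85.85 tilt [-0.  0. -1.] SHIFT [ 0.0003  0.0001 -0.0002] SPIN -0.05 q7 1.62 w 0.164 F [-0.5  0.2 -1.2]
```

View pics/s3.png

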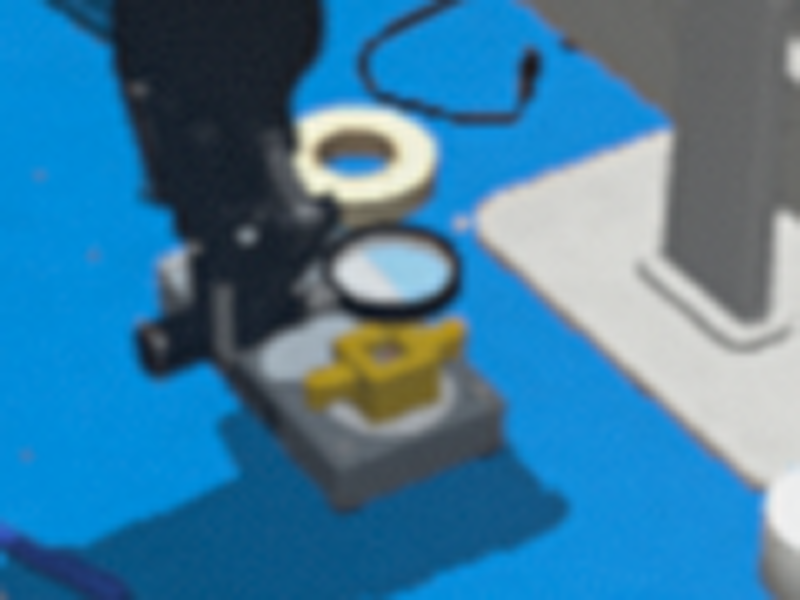

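The crop shows the lens (395,268) level and directly above the seated knob (390,365), touching nothing. I'll hand in.

```bash
python3 -c "
from station import bot
print(bot.hand_in())"
```

```text
the job is handed in; nothing more can be done
None
```

The knob is fully home on the shaft and released, and I handed in with the loupe held level and centred over it, its lens at about 89.5 mm; my readings of the collar height ranged from about 88 to 92 mm.

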